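# Put the drill-press tools back in their shadow trays

## Task

Put the four drill-press tools away: stand the drill chuck, the hole saw, the vee block and the step block each in the white tray whose recess and printed silhouette match its shape, size and colour, upright as they stand now, flat on the recess floor and, for the two blocks, square with their tray (either way round). Set them down gently without dropping them, let go, and leave the oil bottle and the chuck key where they are.

Things in the scene. Friction and masses are not known exactly. Their poses are not given: they have to be found in the camera images.
- chuck_mid (a point): The drill chuck: black ribbed sleeve with bright steel base ring and a steel cone with three jaws on top, round, 46 mm diameter, 62 mm tall, about 0.45 kg, standing on its flat back, jaws up. This point is its centre, on its axis 31 mm above its base; z up, upright at the start, any yaw. Straight-sided from the base up to 42 mm.
- saw_mid (a point): The hole saw: red cup standing on its toothed rim (solid for contact), round, 58 mm diameter and straight-sided up to 50 mm, with a slim steel arbor on top to 64 mm overall, about 0.25 kg. This point is on its axis 32 mm above its base; z up, upright at the start, any yaw.
- vee_mid (a point): The vee block: blue block with a bright steel V groove along its top, 60 mm long (x) by 42 mm wide (y) by 52 mm tall, about 0.6 kg. Solid up to 32 mm; above that the groove lies between 6 mm thick side walls. This point is its centre, 26 mm above its base; x along the groove; z up, upright at the start, any yaw.
- step_mid (a point): The step block (clamping support): yellow block with brass-topped stairs, 69 mm long (x) by 30 mm wide (y), three steps each 23 mm long, 28, 40 and 52 mm high towards +x, about 0.35 kg. This point is the middle of its length and width, 26 mm above its base (in the middle, 40 mm high, step); z up, upright at the start, any yaw.
- tray_chuck: Fixed to the bench; white plastic tray plate, 8 mm thick, its recess 5 mm deep (recess floor 3 mm above the bench). Origin at the centre of its underside; z up. 84 mm square with a round recess 62 mm in diameter, a black disc of 46 mm printed on its floor: the place of the drill chuck.
- tray_saw: Fixed to the bench; white plastic tray plate, 8 mm thick, its recess 5 mm deep (recess floor 3 mm above the bench). Origin at the centre of its underside; z up. 96 mm square with a round recess 74 mm in diameter, a red disc of 58 mm printed on its floor: the place of the hole saw.
- tray_vee: Fixed to the bench; white plastic tray plate, 8 mm thick, its recess 5 mm deep (recess floor 3 mm above the bench). Origin at the centre of its underside; z up. 96 mm (x) by 78 mm (y) with a rectangular recess 76 mm (x) by 58 mm (y), a blue rectangle of 60 by 42 mm printed on its floor: the place of the vee block, long side along x, either way round.
- tray_step: Fixed to the bench; white plastic tray plate, 8 mm thick, its recess 5 mm deep (recess floor 3 mm above the bench). Origin at the centre of its underside; z up. 105 mm (x) by 66 mm (y) with a rectangular recess 85 mm (x) by 46 mm (y), a yellow rectangle of 69 by 30 mm printed on its floor: the place of the step block, long side along x, either way round.
- bottle: Bystander: orange cutting-oil bottle with a yellow nozzle, 60 mm diameter, 185 mm tall, standing to the left of the work. Origin at the centre of its base. Not to be disturbed.
- key: Bystander: steel chuck key lying flat at the far side of the bench, 75 mm long (x) with a 70 mm cross handle (y), 14 mm high. Origin on the bench under the middle of its shaft. Not to be disturbed.

How it is judged:
By the outcome, as a careful person would: the job done as asked, in the order asked, and still so for the second after the job is handed in, with the robot touching nothing.
It also fails if it takes over 115 s, if anything falls off the work surface, if the arm or the gripper's body presses on something with over 40 N, if the wrist force passes 120 N, or if a joint passes its speed limit or range.

## Robot

A 6-joint arm with a two-finger parallel gripper is mounted at the origin on the work surface. World frame = base frame: x ahead of the robot, y to its left, z up, the work surface at z = 0. Lengths are in m, angles in rad, forces in N, time in s.
With the tool pointing down it reaches from about 0.35 to 0.85 m from the base axis. Payload 8.1 kg.
Tool frame: the origin (TCP) lies midway between the tips of the shut fingers; the grasp point (between the pads) lies 19 mm behind it (robot.grip_point_offset is the distance from the TCP to the grasp point, in m); z points along the fingers, y is the line along which they close (so a half turn about z gives the same grasp; the last joint's range is limited). The gripper opens to 93 mm and grips with 3 to 60 N. Pads are 15 mm wide; open, the fingers measure 128 mm over their backs; the gripper's body (75 mm by 188 mm) begins 65 mm behind the grasp point.
Start: joints at [1.131, 0.13, 1.488, -0, 1.523, -0.085], TCP at [0.208, 0.563, 0.219] pointing down, gripper open.
Joint ranges: [-2.96, 2.96], [-0.89, 2.26], [0.02, 2.5], [-1.34, 4.48], [0, 2.73], [-2.66, 2.66]. Speed limits (rad/s): [2.39, 2.39, 2.79, 3.14, 3.14, 3.14].

## Interface

Orientations are given as a rotation vector (axis times angle).
In Python, from plant import robot, read_camera, job gives the robot as it stands.
- The arm moves only by the shell command python3 -m inch 'ROWS' [FORCE]. ROWS is JSON, one flat list of numbers, 5 for each row, row after row: the shift along the world's x, y, z in mm, then the turn about the world's z in degrees, then the opening in per cent of the stroke, from 0 (shut) to 100 (fully open). In form: [dx, dy, dz, yaw, hand, dx, dy, dz, yaw, hand, ...]. A call has 1 to 10 rows; each row is the pose to reach, as a shift and turn from the pose commanded when the call began; what a row does not reach only later rows make up. A row lasts 1/12 s, in which the tool goes at most 41.7 mm and 7.16 degrees, less where a joint would pass 70% of its speed; a pose out of reach is approached as far as the arm can. A call with a gripper value outside its range is refused whole. The fingers move at their own pace and stop on an object; FORCE is the grip in N (left out, the last holds). Time passes only in rows, so rows that repeat a pose let the fingers close. It gives the time, the measured TCP pose, the force, the opening and the grip force at its end, in the units of the state.
- robot.read_state(): the state, without advancing time (a new reading comes with each control period).
- read_camera(name): name is "side" or "top" or "wrist"; returns a dict with "image" (400x640x3 uint8, blue, green, red), "K" (3x3 intrinsics, pixels), "D" ([k1, k2, p1, p2, k3] as OpenCV has them; the pictures are not rectified), "extrinsics" (4x4, takes a point from world to camera coordinates); the wrist camera has in their place "mount" (4x4, takes a point from camera to tool coordinates, whose origin is the TCP and whose axes are the flange's). Camera axes: x right, y down, z forward; pixel columns grow to the right and rows downward; lengths in m; the calibration is good to about 2 mm. A picture is of the moment at which its call begins: read the wrist's pose just before it. There is no depth.
- job.close_job(): hands the job in; it is judged then, once.
The state is a dict: "t": time; "q": joint angles; "dq": joint speeds; "joint_torque": joint torques, N m; "tool_pos": TCP position; "orientation": TCP orientation; "force": force on the tool from outside, world axes, zero at the start; "wrist_torque": the same for the moment, N m; "opening": finger opening in m; "gripper_force": force on a finger pad.
Only numpy, scipy, OpenCV 4.12 (cv2) and the standard library are available. Lean on these libraries where they do the work, as an engineer would, in place of code of your own. Each camera call takes 0.05 s, during which the arm holds its last target. There are 200 camera calls.

## Working session

There is one attempt and no reset: what is moved stays moved. The work goes in short steps, Python scripts to look and compute and a shell command to move; the robot and the scene stay as the last step left them, time stands still between calls to the robot, and variables do not carry over. Pictures are saved under pics/ and viewed, at most 14 in all, crops included, and the job is handed in when it is done.

```bash
mkdir -p pics; ls; python3 - <<'E'
from plant import robot, read_camera
import cv2
for n in ("top","side"):
    c=read_camera(n); cv2.imwrite(f"pics/{n}0.png",c["image"]); print(n,c["K"],c["D"],c["extrinsics"])
s=robot.read_state(); print(s)
c=read_camera("wrist"); cv2.imwrite("pics/wrist0.png",c["image"]); print(c["K"],c["D"],c["mount"])
E
```

```text
pics
top [[373.56484922   0.         316.62345141]
 [  0.         373.56484922 194.57199877]
 [  0.           0.           1.        ]] [0.02385008 0.         0.         0.         0.        ] [[ 0.02840736 -0.99916774  0.02927188  0.08100206]
 [-0.99154732 -0.03187527 -0.12576916  0.60858689]
 [ 0.12659754 -0.02545169 -0.99162759  0.96801458]
 [ 0.          0.          0.          1.        ]]
side [[443.88819471   0.         310.98611443]
 [  0.         443.88819471 199.92955656]
 [  0.           0.           1.        ]] [-0.10191329  0.          0.          0.          0.        ] [[ 0.97183672 -0.23537863 -0.01141442 -0.55505165]
 [-0.15779452 -0.6140019  -0.7733709   0.20988145]
 [ 0.17502651  0.75339138 -0.63385105  1.05615075]
 [ 0.          0.          0.          1.        ]]
{'t': 0.1, 'q': array([ 1.13061560e+00,  1.31087513e-01,  1.48915121e+00, -4.19167610e-05,
        1.52301302e+00, -8.54126134e-02]), 'dq': array([ 1.03011867e-03, -6.98947507e-04, -3.93439644e-03, -3.99829830e-04,
       -3.96245374e-05,  2.99382789e-04]), 'joint_torque': array([ 1.79168452e-03, -5.61
[... 153 characters left out ...]
ation': array([-5.54278383e-01, -3.09191196e+00,  2.53338779e-03]), 'force': array([ 0.24587164,  0.13553223, -0.62703671]), 'wrist_torque': array([-0.04317295,  0.03603877, -0.00817442]), 'gripper_force': 0.0, 'opening': 0.09332841713162134}
[[297.69904751   0.         318.26676958]
 [  0.         297.69904751 193.45621436]
 [  0.           0.           1.        ]] [-0.02008534  0.          0.          0.          0.        ] [[-1.16022493e-04 -9.63741479e-01 -2.66837680e-01  7.40282783e-02]
 [ 9.99998992e-01 -4.89393497e-04  1.33274445e-03 -7.87669682e-05]
 [-1.41500973e-03 -2.66837257e-01  9.63740565e-01 -1.66788015e-01]
 [ 0.00000000e+00  0.00000000e+00  0.00000000e+00  1.00000000e+00]]
```

View pics/top0.png

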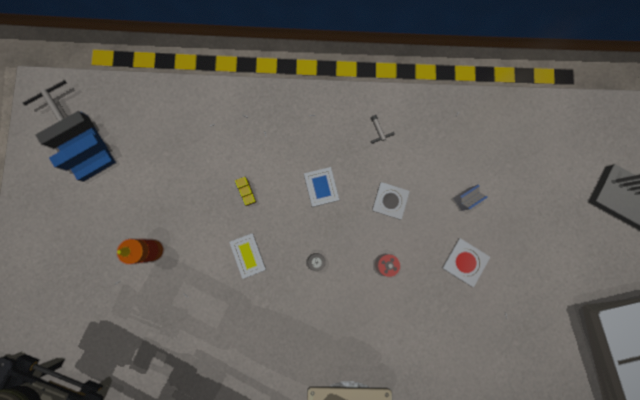

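View pics/side0.png

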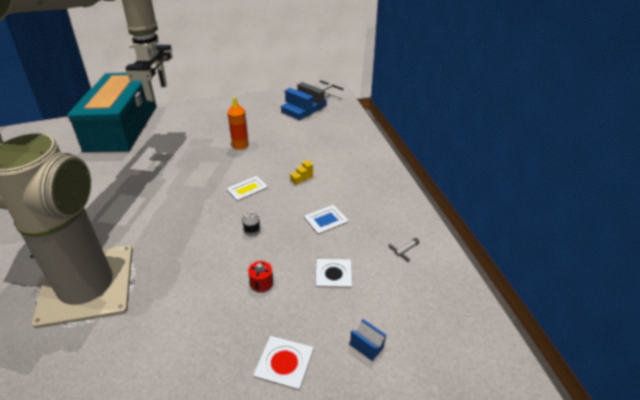

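```bash
cat > h.py <<'E'
import numpy as np, cv2
from plant import robot, read_camera
from scipy.spatial.transform import Rotation as R
def view(n):
    s=robot.read_state(); c=read_camera(n)
    if n=="wrist":
        T=np.eye(4); T[:3,:3]=R.from_rotvec(s["orientation"]).as_matrix(); T[:3,3]=s["tool_pos"]
        M=T@np.array(c["mount"])
    else: M=np.linalg.inv(c["extrinsics"])
    c["M"]=M; c["hsv"]=cv2.cvtColor(c["image"],cv2.COLOR_BGR2HSV); return c
def rays(c,px):
    p=cv2.undistortPoints(np.array(px,float).reshape(-1,1,2),np.array(c["K"]),np.array(c["D"])).reshape(-1,2)
    d=np.c_[p,np.ones(len(p))]@c["M"][:3,:3].T
    return c["M"][:3,3],d/np.linalg.norm(d,axis=1)[:,None]
def plane(c,px,z):
    o,d=rays(c,px); return o+d*((z-o[2])/d[:,2])[:,None]
def pix(c,P):
    Mi=np.linalg.inv(c["M"]); rv=cv2.Rodrigues(Mi[:3,:3])[0]
    return cv2.projectPoints(np.array(P,float).reshape(-1,1,3),rv,Mi[:3,3],np.array(c["K"]),np.array(c["D"]))[0].reshape(-1,2)
def tri(c1,p1,c2,p2):
    (a,u),(b,v)=rays(c1,p1),rays(c2,p2); u,v=u[0],v[0]
    t=np.linalg.lstsq(np.c_[u,-v],b-a,rcond=None)[0]
    A,B=a+t[0]*u,b+t[1]*v; return (A+B)/2,np.linalg.norm(A-B)
RNG={"red":[((0,150,60),(8,255,255)),((172,150,60),(180,255,255))],"blue":[((100,120,40),(125,255,255))],
 "yellow":[((22,140,80),(34,255,255))],"black":[((0,0,0),(180,110,75))],"white":[((0,0,185),(180,40,255))]}
def mask(c,col):
    m=0
    for lo,hi in RNG[col]: m=m|cv2.inRange(c["hsv"],lo,hi)
    return m
def blobs(c,col,amin=30):
    out=[]
    for k in cv2.findContours(mask(c,col),cv2.RETR_EXTERNAL,cv2.CHAIN_APPROX_NONE)[0]:
        m=cv2.moments(k)
        if m["m00"]>=amin: out.append((np.array([m["m10"],m["m01"]])/m["m00"],m["m00"],k))
    return sorted(out,key=lambda b:-b[1])
E
python3 - <<'E'
from h import *
np.set_printoptions(precision=4,suppress=True)
t,s=view("top"),view("side")
for n,p,q in [("t_step",(247,256),(247,188)),("t_vee",(321,187),(326,219)),("t_chuck",(391,201),(334,273)),("t_saw",(466,262),(284,362)),
 ("chuck",(316,262),(251,217)),("saw",(388,265),(261,270)),("vee",(472,197),(368,335)),("step",(246,191),(302,172)),("key",(382,130),(405,250))]:
    print(n,*tri(t,p,s,q),plane(t,[p],.003)[0,:2])
for c in(t,s):
  for col in("red","blue","yellow","white","black"): print(col,[(b[0].round(1).tolist(),b[1]) for b in blobs(c,col,15)][:8])
E
```

```text
t_step [0.4383 0.2818 0.0048] 0.003259262913444363 [0.4366 0.2823]
t_vee [0.6333 0.0867 0.0046] 0.0032942213774493387 [0.6319 0.0869]
t_chuck [ 0.6004 -0.1093  0.0056] 0.0037408740897595647 [ 0.5988 -0.1096]
t_saw [ 0.4377 -0.3153  0.005 ] 0.0009314394242008265 [ 0.4372 -0.3161]
chuck [0.4297 0.0961 0.0488] 0.0037024441407932 [0.4254 0.0949]
saw [ 0.4272 -0.0925  0.0459] 0.003998374173332188 [ 0.4228 -0.1018]
vee [ 0.6129 -0.3195  0.0434] 0.0020127713988718934 [ 0.6174 -0.3373]
step [0.612  0.2903 0.0269] 0.0025181871468465756 [0.6139 0.2943]
key [ 0.7998 -0.0818  0.0077] 0.0015349967038193232 [ 0.8021 -0.083 ]
red [([465.2, 262.0], 244.5)]
blue [([374.1, 14.8], 17362.0), ([74.9, 146.8], 817.5), ([91.2, 163.7], 596.0), ([321.0, 186.6], 239.0)]
yellow [([143.7, 59.6], 296.0), ([102.4, 57.3], 291.0), ([185.0, 61.4], 288.5), ([225.7, 63.3], 288.0), ([386.0, 70.0], 278.5), ([306.1, 66.9], 277.5), ([503.9, 74.0], 277.0), ([265.9, 65.0], 277.0)]
white []
black [([312.3, 43.7], 8230.0), ([50.8, 381.4], 3775.0), ([600.6, 345.2], 2926.5), ([180.0, 377.3], 2068.0), ([67.5, 129.6], 1182.5), ([607.9, 198.9], 508.0), ([564.0, 76.5], 267.5), ([122.8, 58.6], 265.0)]
red [([260.3, 275.4], 550.5), ([283.8, 362.1], 437.5), ([238.3, 131.4], 182.5)]
blue [([533.7, 154.4], 72450.5), ([38.4, 66.9], 8169.5), ([299.5, 103.6], 718.5), ([364.1, 345.4], 365.0), ([325.5, 219.3], 132.5), ([373.8, 327.7], 24.0)]
yellow [([302.3, 172.3], 263.0), ([246.5, 188.4], 71.0), ([234.7, 102.2], 20.0)]
white [([272.7, 61.2], 6659.5), ([364.6, 279.8], 3332.5), ([323.6, 192.8], 2590.0), ([283.6, 360.9], 2027.0), ([246.3, 178.5], 1043.0), ([443.4, 250.2], 627.0), ([376.3, 150.9], 372.0), ([290.7, 129.0], 289.5)]
black [([76.8, 225.6], 4454.0), ([37.3, 5.5], 896.0), ([151.8, 60.3], 487.5), ([482.9, 248.9], 277.0), ([145.4, 35.4], 215.0), ([21.7, 140.1], 177.5), ([313.5, 94.0], 169.5), ([333.2, 273.1], 121.5)]
```

```bash
python3 -m inch '[222,-463,0,20,100,222,-463,0,20,100,222,-463,0,20,100,222,-463,0,20,100,222,-463,0,20,100,222,-463,0,20,100,222,-463,0,20,100,222,-463,0,20,100,222,-463,0,20,100,222,-463,0,20,100]'; python3 -m inch '[40,-90,0,0,100,40,-90,0,0,100,40,-90,0,0,100,40,-90,0,0,100,40,-90,0,0,100]'
cat > snap.py <<'E'
import sys,pickle; from h import *
c=view("wrist"); cv2.imwrite(f"pics/{sys.argv[1]}.png",c["image"]); pickle.dump(c,open(f"{sys.argv[1]}.pkl","wb"))
E
python3 snap.py wA
python3 -m inch '[30,-250,0,0,100,30,-250,0,0,100,30,-250,0,0,100,30,-250,0,0,100,30,-250,0,0,100,30,-250,0,0,100,30,-250,0,0,100,30,-250,0,0,100]'
python3 snap.py wB
```

```text
t: 1.08
tool_pos: [0.3886, 0.1858, 0.2188]
orientation: [0.008, 3.141, 0.0]
force: [1.8, 1.2, 0.3]
opening: 0.0929
gripper_force: 0.0
t: 1.5
tool_pos: [0.4282, 0.0971, 0.2186]
orientation: [-0.013, -3.141, -0.001]
force: [-0.4, 1.4, -1.2]
opening: 0.093
gripper_force: 0.0
t: 2.22
tool_pos: [0.4583, -0.1526, 0.2184]
orientation: [-0.012, -3.141, -0.001]
force: [0.5, 1.1, -0.6]
opening: 0.0929
gripper_force: 0.0
```

View pics/wA.png

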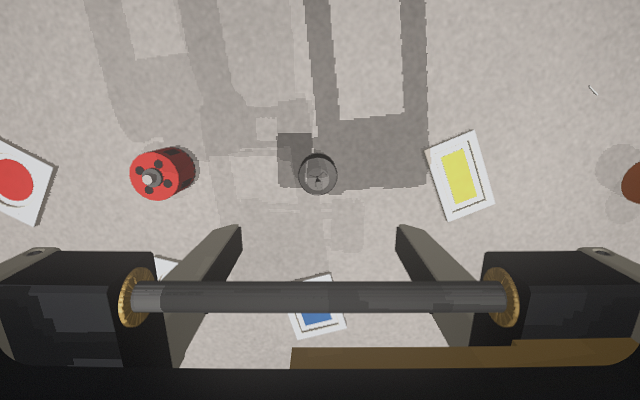

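View pics/wB.png

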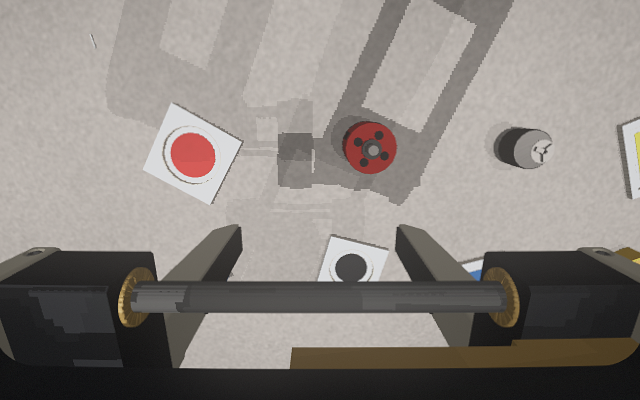

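```bash
python3 - <<'E'
import cv2,numpy as np
a=cv2.imread("pics/wA.png");b=cv2.imread("pics/wB.png")
f=lambda im,x,y:cv2.resize(im[y-35:y+35,x-45:x+45],(400,300),interpolation=cv2.INTER_NEAREST)
cv2.imwrite("pics/z1.png",np.vstack([np.hstack([f(a,318,175),f(a,165,172)]),np.hstack([f(b,525,147),f(b,370,147)])]))
E
```

```text
(no output)
```

View pics/z1.png

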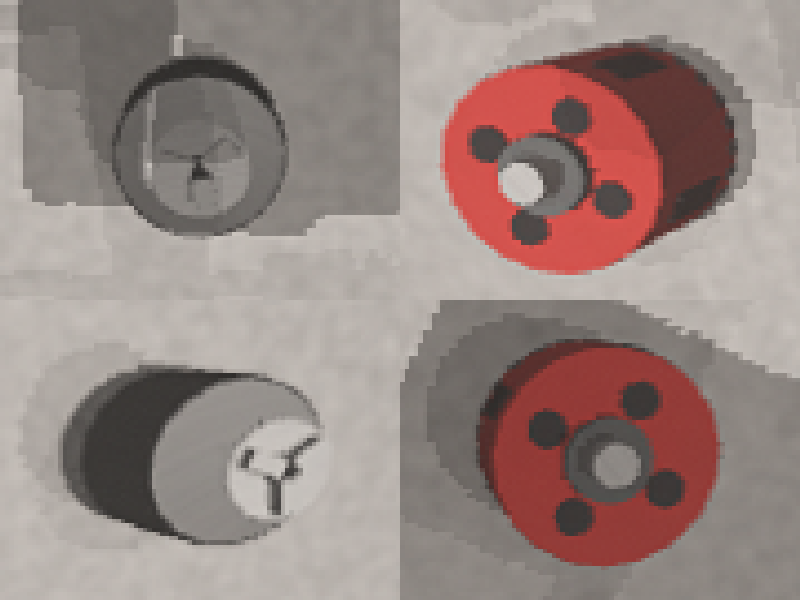

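```bash
python3 - <<'E'
from h import *; import pickle
np.set_printoptions(precision=4,suppress=True)
A,B=[pickle.load(open(f"w{k}.pkl","rb")) for k in "AB"]; t=view("top"); s=view("side")
print("chuck top",tri(A,(317.3,177.5),B,(541.8,149.5)),plane(A,[(317.3,177.5)],.062),plane(B,[(541.8,149.5)],.062))
print("saw top",tri(A,(153.8,174.5),B,(371.2,146.6)),plane(A,[(153.8,174.5)],.05),plane(B,[(371.2,146.6)],.05))
for n,c in(("A",A),("B",B),("t",t),("s",s)):
  for col in("red","yellow","blue","black"):
    print(n,col,[(b[0].round(1).tolist(),b[1],plane(c,[b[0]],.003)[0,:2].round(4).tolist()) for b in blobs(c,col,40) if 100<b[1]<4000][:6])
E
```

```text
chuck top (array([0.4264, 0.0965, 0.0576]), np.float64(3.265946550786315e-05)) [[0.4254 0.0965 0.062 ]] [[0.4258 0.0932 0.062 ]]
saw top (array([ 0.423 , -0.0925,  0.0496]), np.float64(0.0003704003168566754)) [[ 0.4227 -0.0923  0.05  ]] [[ 0.4231 -0.0926  0.05  ]]
A red [([154.0, 176.0], 1749.5, [0.4344, -0.119]), ([14.4, 180.1], 1029.0, [0.4379, -0.3106])]
A yellow []
A blue [([314.7, 317.8], 186.5, [0.6553, 0.0903])]
A black []
B red [([370.6, 147.9], 1912.0, [0.4302, -0.0849]), ([192.6, 154.9], 1424.0, [0.4372, -0.3141])]
B yellow []
B blue []
B black [([509.4, 145.2], 513.5, [0.4277, 0.0942])]
t red [([151.5, 250.2], 168.5, [0.4455, 0.5373])]
t yellow [([143.8, 59.5], 300.0, [0.9825, 0.6025]), ([185.0, 61.4], 293.5, [0.9826, 0.4868]), ([102.5, 57.3], 292.0, [0.983, 0.7171]), ([225.8, 63.4], 289.5, [0.9824, 0.3708]), ([386.0, 70.0], 278.5, [0.9823, -0.0931]), ([306.1, 66.9], 277.5, [0.9821, 0.1395])]
t blue [([82.9, 154.5], 1818.5, [0.7003, 0.743]), ([321.0, 186.6], 239.0, [0.6331, 0.0869])]
t black [([67.4, 130.5], 1078.5, [0.7662, 0.7911]), ([607.8, 198.8], 472.5, [0.6246, -0.7183]), ([612.2, 386.4], 465.5, [0.1285, -0.6905]), ([122.8, 58.7], 262.0, [0.9821, 0.6609]), ([164.4, 60.6], 259.0, [0.9823, 0.5448]), ([563.9, 76.1], 249.0, [0.9823, -0.6139])]
s red [([260.4, 275.9], 554.0, [0.427, -0.0726]), ([283.7, 362.0], 437.5, [0.4377, -0.3141]), ([235.0, 131.6], 100.5, [0.4393, 0.6303])]
s yellow [([302.1, 172.3], 274.5, [0.62, 0.321])]
s blue [([9.4, 104.9], 783.5, [-0.5085, 1.1458]), ([301.2, 103.5], 631.5, [0.7202, 0.7825]), ([364.0, 345.3], 363.0, [0.6093, -0.3169]), ([325.4, 219.3], 131.5, [0.6337, 0.0876])]
s black [([81.8, 221.4], 2210.0, [-0.0439, 0.2494]), ([243.7, 59.7], 1789.0, [0.5509, 1.3105]), ([274.7, 205.9], 772.0, [0.507, 0.1795]), ([12.4, 215.1], 762.0, [-0.2663, 0.3326]), ([266.0, 158.5], 667.5, [0.5215, 0.4277]), ([30.1, 141.7], 450.0, [-0.3219, 0.7753])]
```

```bash
python3 -m inch '[160,-50,0,0,100,160,-50,0,0,100,160,-50,0,0,100,160,-50,0,0,100,160,-50,0,0,100,160,-50,0,0,100,160,-50,0,0,100]' | sed -n 1,2p; python3 snap.py wC
python3 -m inch '[0,350,0,0,100,0,350,0,0,100,0,350,0,0,100,0,350,0,0,100,0,350,0,0,100,0,350,0,0,100,0,350,0,0,100,0,350,0,0,100,0,350,0,0,100,0,350,0,0,100]' | sed -n 1,2p; python3 snap.py wD
python3 -c "
import cv2,numpy as np
a=cv2.imread('pics/wC.png')[:280];b=cv2.imread('pics/wD.png')[:280];cv2.imwrite('pics/z2.png',np.vstack([a,b]))"
```

```text
t: 2.95
tool_pos: [0.6181, -0.2001, 0.2181]
t: 3.83
tool_pos: [0.6166, 0.1527, 0.2211]
```

View pics/z2.png

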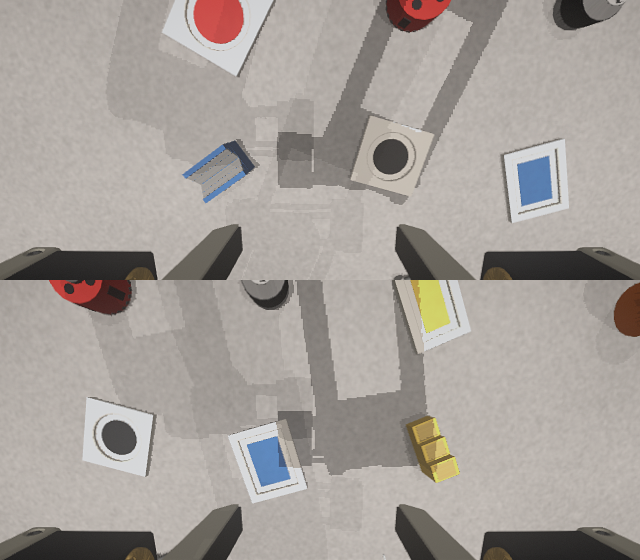

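```bash
python3 - <<'E'
from h import *; import pickle
np.set_printoptions(precision=4,suppress=True)
C,D,A,B=[pickle.load(open(f"w{k}.pkl","rb")) for k in "CDAB"]
def near(c,col,p):
    bs=[b for b in blobs(c,col,60)]; return min(bs,key=lambda b:np.hypot(*(b[0]-p)))
def rect(c,k,z):
    P=plane(c,k.reshape(-1,2),z)[:,:2].astype(np.float32)*1000
    return cv2.minAreaRect(P)
for n,col,p,q,X,Y in [("tchuck","black",(391,156),(119,157),C,D),("tvee","blue",(536,181),(268,181),C,D),("tsaw","red",(219,15),(193,155),C,B),("tstep","yellow",(432,26),(460,176),D,A)]:
    b,d=near(X,col,p),near(Y,col,q)
    print(n,b[0],b[1],d[0],d[1],tri(X,b[0],Y,d[0]),plane(X,[b[0]],.003)[0,:2],plane(Y,[d[0]],.003)[0,:2],rect(X,b[2],.003),rect(Y,d[2],.003))
E
```

```text
tchuck [390.121  156.3126] 875.0 [115.7912  12.9053] 128.5 (array([ 0.5198, -0.0845,  0.06  ]), np.float64(0.1615803941522782)) [ 0.6004 -0.1068] [ 0.4319 -0.0816] ((600.9310302734375, -106.40498352050781), (42.999267578125, 42.726932525634766), 89.90023040771484) ((431.8988342285156, -81.62039947509766), (19.347976684570312, 9.14350700378418), 63.617027282714844)
tvee [534.3133 180.593 ] 1183.0 [267.2055 181.1734] 1152.5 (array([0.6324, 0.0862, 0.0056]), np.float64(1.1101077198808013e-06)) [0.633  0.0881] [0.633  0.0858] ((633.790283203125, 88.29959869384766), (57.780391693115234, 40.47153854370117), 15.724393844604492) ((633.6151733398438, 87.0710220336914), (58.92626953125, 40.17281723022461), 15.726896286010742)
tsaw [218.4641  19.2012] 1704.0 [192.5586 154.8886] 1424.0 (array([ 0.4384, -0.3168, -0.0045]), np.float64(0.0008314517288109763)) [ 0.4405 -0.3142] [ 0.4372 -0.3141] ((442.7434997558594, -314.4487609863281), (55.812076568603516, 44.0516357421875), 89.3803939819336) ((437.885009765625, -314.191162109375), (56.217525482177734, 54.359275817871094), 89.36311340332031)Traceback (most recent call last):
  File "<stdin>", line 10, in <module>
  File "<stdin>", line 5, in near
ValueError: min() iterable argument is empty
```

```bash
python3 -m inch '[-191,-57,0,0,100,-191,-57,0,0,100,-191,-57,0,0,100,-191,-57,0,0,100,-191,-57,0,0,100,-191,-57,0,0,100,-191,-57,0,0,100,-191,-57,0,0,100]'; python3 snap.py wE; python3 - <<'E'
from h import *; print(robot.read_state()["tool_pos"])
E
```

```text
t: 4.55
tool_pos: [0.4276, 0.0899, 0.2198]
orientation: [0.011, 3.138, 0.0]
force: [-0.2, 0.2, 1.0]
opening: 0.0926
gripper_force: 0.0
[0.42795737 0.09011036 0.21964126]
```

View pics/wE.png

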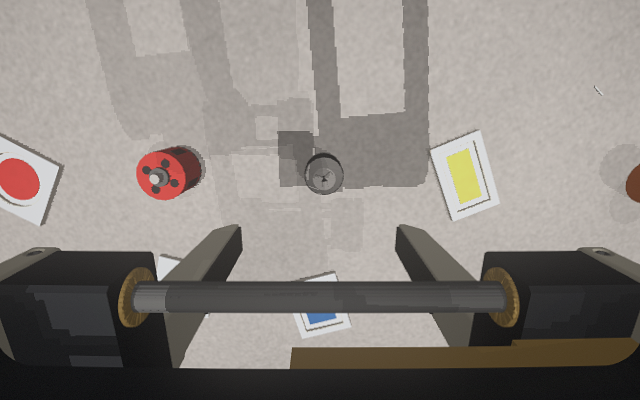

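```bash
python3 -m inch '[-2,6,-40,0,100,-2,6,-80,0,100,-2,6,-115,0,100,-2,6,-145,0,100,-2,6,-170,0,100,-2,6,-188,0,100,-2,6,-200,0,100,-2,6,-206,0,100,-2,6,-206,0,100]' 20
python3 -m inch '[0,0,0,0,40,0,0,0,0,30,0,0,0,0,20,0,0,0,0,20,0,0,0,0,20,0,0,0,0,20,0,0,0,0,20,0,0,0,0,20]' 25
```

```text
t: 5.35
tool_pos: [0.4245, 0.0965, 0.0111]
orientation: [-0.009, -3.139, 0.001]
force: [-0.3, -0.2, 0.0]
opening: 0.0928
gripper_force: 0.0
t: 6.02
tool_pos: [0.4253, 0.0966, 0.0128]
orientation: [0.009, 3.141, -0.0]
force: [-0.6, -0.6, 1.5]
opening: 0.0455
gripper_force: 25.0
```

```bash
python3 -m inch '[0,0,10,0,20,0,0,40,0,20,0,0,80,0,20,20,-23,100,0,20,50,-58,100,0,20,80,-93,100,0,20,110,-128,100,0,20,140,-163,100,0,20,165,-193,100,0,20,175,-205,100,0,20]' 30
python3 -m inch '[0,0,0,0,20,0,0,0,0,20]'; python3 snap.py wF; python3 - <<'E'
from h import *; s=robot.read_state(); print(s["tool_pos"],s["opening"])
E
```

```text
t: 6.85
tool_pos: [0.6013, -0.1111, 0.1127]
orientation: [-0.011, -3.141, 0.001]
force: [0.9, 0.1, -3.7]
opening: 0.0456
gripper_force: 30.0
t: 7.02
tool_pos: [0.6001, -0.1097, 0.112]
orientation: [-0.013, -3.14, -0.001]
force: [-0.7, 0.7, -3.3]
opening: 0.0454
gripper_force: 30.0
[ 0.59949589 -0.10847228  0.11197654] 0.04574764306665599
```

View pics/wF.png

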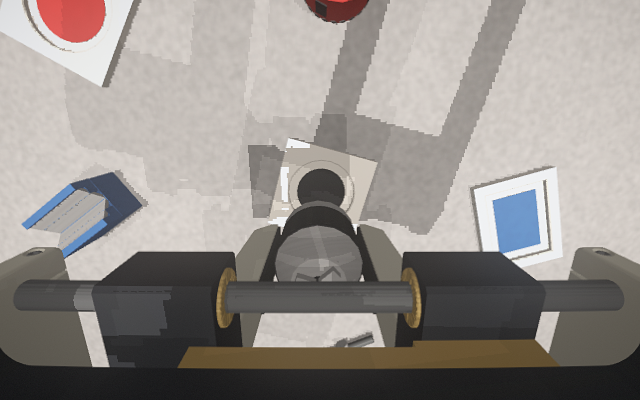

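```bash
python3 - <<'E'
from h import *; import pickle
c=pickle.load(open("wF.pkl","rb")); print(plane(c,[(321.5,168),(298,192),(345,192)],.003).round(4).tolist(), pix(c,[(.6,-.108,.003)]))
m=cv2.inRange(c["hsv"],(0,0,0),(180,255,70)); print([(np.nonzero(m[r,280:365])[0][[0,-1]]+280).tolist() for r in range(166,202,4) if m[r,280:365].any()])
E
```

```text
[[0.5776, -0.1061, 0.003], [0.6007, -0.1288, 0.003], [0.6011, -0.0836, 0.003]] [[319.62583169 191.08743647]]
[[313, 329], [306, 335], [302, 339], [300, 341], [298, 342], [298, 343], [298, 343], [299, 342]]
```

```bash
python3 -m inch '[0,1,-30,0,20,0,1,-60,0,20,0,1,-80,0,20,0,1,-88,0,20,0,1,-92,0,20,0,1,-94,0,20,0,1,-95,0,20,0,1,-95,0,20]'
python3 -m inch '[0,0,-0.5,0,20,0,0,-1,0,20,0,0,-1.5,0,20,0,0,-2,0,20,0,0,-2,0,20]'
```

```text
t: 7.73
tool_pos: [0.6014, -0.1074, 0.0194]
orientation: [0.009, 3.139, -0.001]
force: [0.0, -0.3, -2.6]
opening: 0.0457
gripper_force: 30.0
t: 8.15
tool_pos: [0.6004, -0.1074, 0.0159]
orientation: [0.009, 3.141, -0.0]
force: [0.6, 0.1, -3.1]
opening: 0.0456
gripper_force: 30.0
```

```bash
python3 -m inch '[0,0,-0.3,0,20,0,0,-0.5,0,20,0,0,-0.5,0,20]' | egrep 'pos|^force'; python3 -m inch '[0,0,-0.3,0,20,0,0,-0.5,0,20,0,0,-0.5,0,20]'| egrep 'pos|^force'
```

```text
tool_pos: [0.6005, -0.1074, 0.0158]
force: [-3.1, 0.4, 4.9]
tool_pos: [0.6005, -0.1075, 0.0158]
force: [-5.6, 0.2, 9.9]
```

Contact made. Release and rise.

```bash
python3 -m inch '[0,0,0.5,0,22,0,0,0.5,0,40,0,0,0.5,0,70,0,0,0.5,0,100,0,0,0.5,0,100,0,0,0.5,0,100]' | egrep 'pos|^force|open'; python3 -m inch '[0,0,20,0,100,0,0,50,0,100,0,0,90,0,100,0,0,130,0,100,0,0,170,0,100,0,0,200,0,100,0,0,200,0,100,0,0,200,0,100]'; python3 snap.py wG; python3 - <<'E'
import cv2,numpy as np
a=cv2.imread('pics/wG.png')[90:270,200:440];cv2.imwrite('pics/z3.png',cv2.resize(a,(720,540)))
E
```

```text
tool_pos: [0.6002, -0.1073, 0.0149]
force: [0.6, -0.6, -1.2]
opening: 0.0675
t: 9.82
tool_pos: [0.602, -0.1077, 0.2182]
orientation: [0.009, 3.136, -0.002]
force: [0.7, -1.0, -0.5]
opening: 0.0931
gripper_force: 0.0
```

View pics/z3.png

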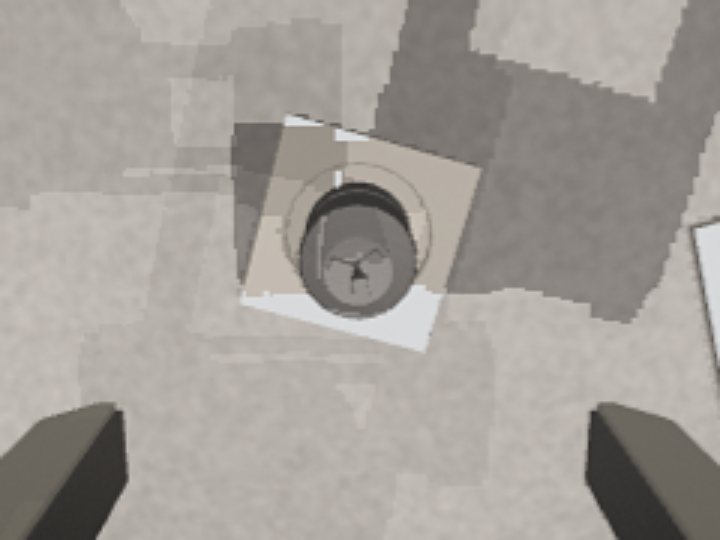

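```bash
python3 -m inch '[-177,15,0,0,100,-177,15,0,0,100,-177,15,0,0,100,-177,15,0,0,100,-177,15,0,0,100,-177,15,0,0,100,-177,15,0,0,100,-177,15,0,0,100]' >/dev/null; python3 snap.py wH; python3 - <<'E'
from h import *; import pickle
c=pickle.load(open("wH.pkl","rb")); print(robot.read_state()["tool_pos"])
for b in blobs(c,"red",300): e=cv2.minEnclosingCircle(b[2]); print(b[1],plane(c,[b[0],e[0]],.05).round(4).tolist(),b[0])
E
```

```text
[ 0.42378181 -0.09237049  0.21448931]
1802.5 [[0.4245, -0.093, 0.05], [0.4241, -0.0929, 0.05]] [317.31206657 179.30624133]
1306.5 [[0.4262, -0.2867, 0.05], [0.4263, -0.2869, 0.05]] [148.65033805 181.86248246]
```

```bash
python3 -m inch '[0,0,-40,0,100,0,0,-80,0,100,0,0,-115,0,100,0,0,-145,0,100,0,0,-170,0,100,0,0,-188,0,100,0,0,-198,0,100,0,0,-201,0,100,0,0,-201,0,100]' 20 | egrep 'pos|^force'
python3 -m inch '[0,0,0,0,60,0,0,0,0,50,0,0,0,0,40,0,0,0,0,40,0,0,0,0,40,0,0,0,0,40,0,0,0,0,40]' 25
```

```text
tool_pos: [0.4231, -0.0922, 0.0135]
force: [-0.8, -0.8, 0.2]
t: 11.92
tool_pos: [0.4236, -0.0926, 0.0146]
orientation: [0.009, 3.141, -0.001]
force: [-0.9, -0.4, 5.0]
opening: 0.0573
gripper_force: 25.0
```

```bash
python3 -m inch '[0,0,10,0,40,0,0,40,0,40,0,0,80,0,40,2,-30,100,0,40,4,-70,100,0,40,7,-110,100,0,40,9,-150,100,0,40,12,-190,100,0,40,14,-215,100,0,40,14,-222,100,0,40]' 25 >/dev/null
python3 -m inch '[0,0,0,0,40,0,0,0,0,40]' | egrep 'pos|^force|open'; python3 snap.py wI; python3 - <<'E'
from h import *; import pickle
c=pickle.load(open("wI.pkl","rb")); print(robot.read_state()["tool_pos"], pix(c,[(.4375,-.3145,.003)]))
m=mask(c,"red"); print([(r,(np.nonzero(m[r,250:390])[0][[0,-1]]+250).tolist()) for r in range(150,212,4) if m[r,250:390].any()])
E
```

```text
tool_pos: [0.4367, -0.3134, 0.1138]
force: [0.3, 1.0, -3.7]
opening: 0.0577
[ 0.43687867 -0.31286494  0.11378   ] [[316.66218547 191.42779376]]
[(170, [297, 297]), (174, [339, 340]), (178, [291, 342]), (182, [289, 344]), (186, [289, 345]), (190, [288, 346]), (194, [288, 346]), (202, [349, 349])]
```

View pics/wI.png

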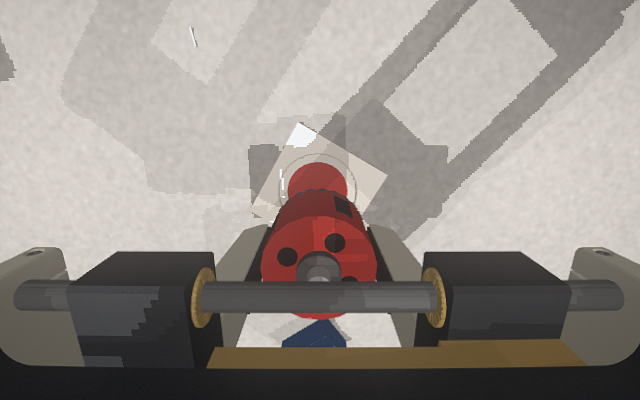

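```bash
python3 -m inch '[1,-1,-30,0,40,1,-1,-60,0,40,1,-1,-80,0,40,1,-1,-88,0,40,1,-1,-92,0,40,1,-1,-94,0,40,1,-1,-95,0,40,1,-1,-96,0,40,1,-1,-96,0,40]' | egrep 'pos|^force'
python3 -m inch '[0,0,-0.5,0,40,0,0,-1,0,40,0,0,-1,0,40]'| egrep 'pos|^force'
```

```text
tool_pos: [0.4391, -0.3159, 0.0194]
force: [0.2, 0.1, -3.4]
tool_pos: [0.4385, -0.3157, 0.0177]
force: [0.5, -0.1, -0.4]
```

```bash
python3 -m inch '[0,0,-0.3,0,40,0,0,-0.5,0,40,0,0,-0.5,0,40]' | egrep 'pos|^force'
```

```text
tool_pos: [0.4386, -0.3157, 0.0177]
force: [-2.5, 3.1, 6.6]
```

```bash
python3 -m inch '[0,0,0.3,0,45,0,0,0.3,0,65,0,0,0.3,0,90,0,0,0.3,0,100,0,0,0.3,0,100,0,0,0.3,0,100]' | egrep 'pos|^force|open'; python3 -m inch '[0,0,20,0,100,0,0,50,0,100,0,0,90,0,100,0,0,130,0,100,0,0,170,0,100,0,0,200,0,100,0,0,200,0,100,0,0,200,0,100]'>/dev/null; python3 snap.py wJ
python3 -m inch '[174,0,0,0,100,174,0,0,0,100,174,0,0,0,100,174,0,0,0,100,174,0,0,0,100,174,0,0,0,100,174,0,0,0,100]' >/dev/null;  python3 snap.py wK; python3 - <<'E'
from h import *
print(robot.read_state()["tool_pos"])
f=lambda n:cv2.resize(cv2.imread(f'pics/{n}.png')[90:250,240:400],(400,400))
cv2.imwrite('pics/z4.png',np.hstack([f("wJ"),f("wK")]))
E
```

```text
tool_pos: [0.4382, -0.3153, 0.0168]
force: [-1.1, -0.7, -0.5]
opening: 0.0826
[ 0.61077762 -0.31519899  0.21543786]
```

View pics/z4.png

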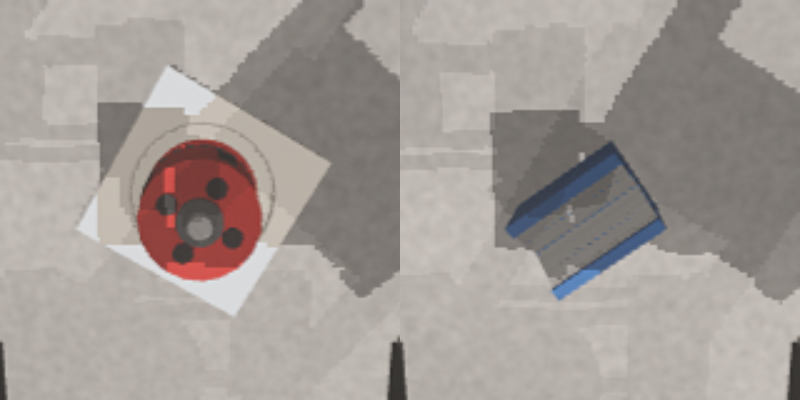

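```bash
python3 - <<'E'
from h import *; import pickle
c=pickle.load(open("wK.pkl","rb")); h=c["hsv"]
m=cv2.inRange(h,(100,90,0),(125,255,255))
sub=m[140:215,275:350]; n,l,st,ce=cv2.connectedComponentsWithStats(sub); print(st[1:].tolist())
for x in range(284,348,6):
    print(x,[(y,*h[y,x].tolist()) for y in range(142,214) if m[y,x]])
low=[(x,275) for x in ()]
pts=[(x,max(np.nonzero(m[140:215,x])[0])+140.5) for x in range(305,345)]
print(pts[::3]); vx=cv2.fitLine(np.array(pts,np.float32),cv2.DIST_HUBER,0,.01,.01).ravel(); print(vx)
E
```

```text
[[8, 11, 47, 34, 273], [56, 18, 2, 2, 2], [62, 26, 1, 1, 1], [63, 28, 1, 1, 1], [65, 31, 2, 2, 2], [26, 37, 45, 33, 255]]
284 [(180, 109, 111, 122), (181, 109, 110, 121), (182, 109, 109, 119), (183, 110, 111, 119)]
290 [(176, 109, 108, 118), (177, 108, 108, 120), (178, 109, 107, 119), (179, 109, 109, 119), (180, 109, 111, 119), (181, 109, 97, 118)]
296 [(171, 110, 90, 93), (172, 110, 99, 103), (173, 109, 101, 101), (174, 110, 93, 101), (175, 110, 97, 100), (176, 110, 103, 99), (177, 109, 97, 118)]
302 [(167, 110, 91, 92), (168, 108, 98, 101), (169, 110, 97, 100), (170, 109, 97, 100), (171, 110, 98, 99), (172, 109, 104, 103), (205, 108, 130, 153), (206, 106, 132, 190), (207, 106, 135, 187), (208, 107, 99, 176)]
308 [(163, 109, 102, 100), (164, 109, 111, 113), (165, 109, 108, 113), (166, 109, 109, 112), (167, 109, 112, 112), (168, 109, 113, 113), (201, 108, 132, 155), (202, 107, 129, 191), (203, 107, 128, 187), (204, 107, 128, 187), (205, 107, 134, 187), (206, 108, 108, 186)]
314 [(159, 109, 113, 115), (160, 109, 108, 111), (161, 109, 110, 111), (162, 109, 110, 111), (163, 109, 112, 11
[... 755 characters left out ...]
124, 130)]
338 [(168, 109, 96, 90), (181, 108, 123, 122), (182, 108, 122, 132), (183, 108, 121, 131), (184, 109, 123, 131), (185, 108, 126, 130), (186, 109, 101, 129)]
344 [(178, 109, 95, 102), (179, 108, 129, 128), (180, 108, 127, 133), (181, 108, 128, 132), (182, 108, 104, 132)]
[(305, np.float64(208.5)), (308, np.float64(206.5)), (311, np.float64(204.5)), (314, np.float64(202.5)), (317, np.float64(200.5)), (320, np.float64(197.5)), (323, np.float64(195.5)), (326, np.float64(193.5)), (329, np.float64(191.5)), (332, np.float64(189.5)), (335, np.float64(187.5)), (338, np.float64(186.5)), (341, np.float64(184.5)), (344, np.float64(182.5))]
[  0.8305755   -0.55690604 323.9        195.6       ]
```

```bash
python3 - <<'E'
from h import *; import pickle
c=pickle.load(open("wK.pkl","rb")); im=c["image"]
for x in (296,308,320): print(x,[(y,*im[y,x].tolist()) for y in range(150,186)])
E
```

```text
296 [(150, 104, 108, 112), (151, 103, 107, 112), (152, 102, 106, 111), (153, 99, 102, 107), (154, 97, 101, 105), (155, 98, 103, 107), (156, 100, 105, 108), (157, 99, 103, 107), (158, 99, 104, 108), (159, 100, 104, 108), (160, 102, 106, 112), (161, 102, 106, 110), (162, 103, 107, 111), (163, 101, 105, 110), (164, 100, 104, 110), (165, 98, 101, 106), (166, 74, 59, 53), (167, 75, 62, 56), (168, 76, 63, 57), (169, 80, 64, 57), (170, 76, 64, 58), (171, 93, 71, 60), (172, 103, 77, 63), (173, 101, 76, 61), (174, 101, 76, 64), (175, 100, 75, 62), (176, 99, 73, 59), (177, 118, 89, 73), (178, 106, 113, 119), (179, 105, 109, 113), (180, 103, 107, 110), (181, 102, 106, 111), (182, 105, 108, 113), (183, 114, 117, 121), (184, 113, 117, 120), (185, 112, 116, 119)]
308 [(150, 101, 104, 108), (151, 100, 104, 108), (152, 100, 104, 109), (153, 101, 104, 110), (154, 100, 103, 108), (155, 101, 105, 110), (156, 102, 106, 111), (157, 84, 75, 72), (158, 72, 58, 52), (159, 73, 60, 53), (160, 77, 61, 54), (161, 78, 64, 58), (162, 78, 63, 56), (163, 100, 75, 60), (164, 113, 82, 64), (165, 113, 82, 65), (166, 1
[... 462 characters left out ...]
, (152, 75, 61, 55), (153, 76, 62, 55), (154, 79, 62, 54), (155, 113, 82, 62), (156, 112, 81, 63), (157, 110, 81, 62), (158, 111, 80, 63), (159, 110, 80, 61), (160, 109, 80, 61), (161, 95, 87, 82), (162, 92, 97, 101), (163, 91, 95, 98), (164, 91, 94, 99), (165, 90, 94, 98), (166, 103, 88, 76), (167, 92, 96, 99), (168, 93, 96, 100), (169, 93, 97, 101), (170, 92, 96, 99), (171, 98, 102, 105), (172, 108, 113, 118), (173, 121, 102, 88), (174, 121, 109, 102), (175, 114, 120, 125), (176, 114, 119, 121), (177, 113, 116, 121), (178, 115, 118, 122), (179, 115, 119, 122), (180, 115, 119, 123), (181, 114, 118, 121), (182, 116, 120, 124), (183, 118, 117, 119), (184, 116, 120, 125), (185, 116, 120, 124)]
```

```bash
cat > vee.py <<'E'
from h import *; import pickle
def vrect(k,box,z=.052):
    c=pickle.load(open(k,"rb")); x0,y0,x1,y1=box
    m=cv2.inRange(c["hsv"],(100,85,95),(125,255,255))[y0:y1,x0:x1]
    n,l,st,_=cv2.connectedComponentsWithStats(m); m=np.isin(l,[i for i in range(1,n) if st[i,4]>60])
    p=np.argwhere(m)[:,::-1]+[x0,y0]; P=plane(c,p,z)[:,:2].astype(np.float32)*1000
    r=cv2.minAreaRect(P); w=P-P.mean(0)
    return c,r,pix(c,[(*[v/1000 for v in r[0]],z)])[0]
if __name__=="__main__":
    c,r,p=vrect("wK.pkl",(275,140,350,215)); d,r2,p2=vrect("wC.pkl",(170,130,265,210)); print(r,p,r2,p2,tri(c,p,d,p2))
    print(cv2.boxPoints(r))
E
python3 vee.py
```

```text
((612.80517578125, -319.0434875488281), (41.90827941894531, 59.73215103149414), 34.46385955810547) [313.86662958 180.83286918] ((612.7501220703125, -319.0155334472656), (41.62281799316406, 60.11830520629883), 34.31125259399414) [213.68825958 174.06571094] (array([ 0.61279153, -0.31904249,  0.05193563]), np.float64(5.533644751740093e-05))
[[ 578.628   -306.27707]
 [ 612.4296  -355.52524]
 [ 646.98236 -331.8099 ]
 [ 613.1807  -282.56174]]
```

```bash
python3 -m inch '[2,-4,0,-55,100,2,-4,0,-55,100,2,-4,0,-55,100,2,-4,0,-55,100,2,-4,0,-55,100,2,-4,0,-55,100,2,-4,0,-55,100,2,-4,0,-55,100,2,-4,0,-55,100,2,-4,0,-55,100]' >/dev/null; cat > st.py <<'E'
from h import *
s=robot.read_state(); y=R.from_rotvec(s["orientation"]).as_matrix()[:,1]; print(s["t"],s["tool_pos"].round(4),"tooly",round(np.degrees(np.arctan2(y[1],y[0])),2),s["q"].round(2),s["opening"].round(4),s["force"].round(1))
E
python3 -m inch '[0,0,0,0,100]' >/dev/null; python3 st.py
```

```text
Traceback (most recent call last):
  File "st.py", line 2, in <module>
    s=robot.read_state(); y=R.from_rotvec(s["orientation"]).as_matrix()[:,1]; print(s["t"],s["tool_pos"].round(4),"tooly",round(np.degrees(np.arctan2(y[1],y[0])),2),s["q"].round(2),s["opening"].round(4),s["force"].round(1))
                                                                                                                                                                                     ^^^^^^^^^^^^^^^^^^
AttributeError: 'float' object has no attribute 'round'
```

```bash
sed -i 's/s\["opening"\].round(4)/round(s["opening"],4)/' st.py; python3 st.py
```

```text
16.9833 [ 0.6134 -0.3197  0.2176] tooly 34.8 [-0.55  0.38  1.2  -0.    1.56 -1.16] 0.0931 [0.  0.8 0.4]
```

```bash
python3 -m inch '[0,1,-40,0,100,0,1,-80,0,100,0,1,-115,0,100,0,1,-145,0,100,0,1,-170,0,100,0,1,-188,0,100,0,1,-198,0,100,0,1,-205,0,100,0,1,-207,0,100,0,1,-207,0,100]' 20 >/dev/null; python3 st.py
python3 -m inch '[0,0,0,0,60,0,0,0,0,50,0,0,0,0,40,0,0,0,0,30,0,0,0,0,20,0,0,0,0,20,0,0,0,0,20,0,0,0,0,20]' 30; python3 st.py
```

```text
17.8167 [ 0.6146 -0.3186  0.0106] tooly 34.7 [-0.55  0.54  1.38 -0.    1.22 -1.16] 0.0928 [ 0.7 -0.8  0.4]
t: 18.48
tool_pos: [0.6141, -0.3184, 0.0099]
orientation: [-1.458, -2.782, 0.0]
force: [-1.9, -0.3, 0.4]
opening: 0.044
gripper_force: 1.2
18.4833 [ 0.6141 -0.3184  0.0099] tooly 34.67 [-0.55  0.54  1.38 -0.    1.22 -1.16] 0.044 [-1.9 -0.3  0.4]
```

```bash
python3 -m inch '[0,0,0,0,20,0,0,0,0,20,0,0,0,0,20]' 40 | egrep 'open|grip'
python3 -m inch '[0,0,10,0,20,0,0,40,0,20,0,0,80,0,20,0,0,120,0,20,2,30,120,7,20,4,70,120,14,20,6,110,120,21,20,8,150,120,28,20,10,190,120,35,20,12,230,120,42,20]' | egrep 'pos|open|grip'
python3 -m inch '[2,35,0,7,20,4,75,0,14,20,6,115,0,21,20,7,150,0,26,20,8,170,0,29,20,8,176,0,29,20,8,176,0,29,20,8,176,0,29,20]' | egrep 'pos|open|grip'; python3 st.py; python3 snap.py wL
```

```text
opening: 0.0417
gripper_force: 40.0
tool_pos: [0.6256, -0.0861, 0.1298]
opening: 0.0419
gripper_force: 40.0
tool_pos: [0.6339, 0.0874, 0.1297]
opening: 0.0418
gripper_force: 40.0
20.2333 [0.6339 0.0874 0.1297] tooly 105.64 [ 0.06  0.29  1.47 -0.    1.38 -1.79] 0.0418 [ 0.1 -1.2 -4.1]
```

View pics/wL.png

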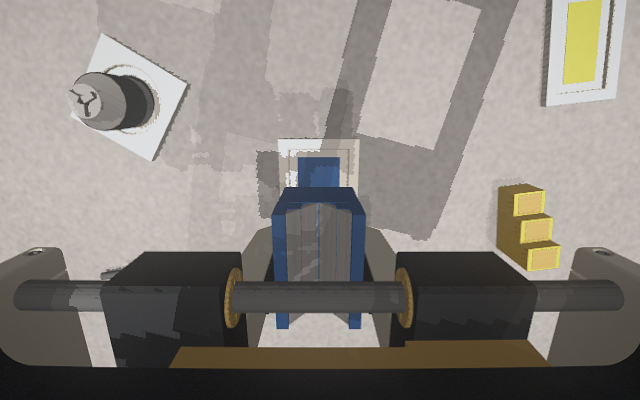

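```bash
python3 - <<'E'
from h import *; import pickle
c=pickle.load(open("wL.pkl","rb")); h=c["hsv"]; m=cv2.inRange(h,(100,110,60),(125,255,255))
for r in range(156,190,4):
    x=np.nonzero(m[r,280:360])[0]
    if len(x): print(r,x[[0,-1]]+280)
P=plane(c,[(297.5,170),(340.5,170),(319,156.5),(304,156.5),(334,156.5)],.003)[:,:2]; print(P.round(4))
u=np.array([np.cos(np.radians(15.7)),np.sin(np.radians(15.7))]);v=np.array([-u[1],u[0]])
t=np.array([.6330,.0869]); print((P-t)@u,(P-t)@v)
E
```

```text
160 [298 338]
164 [298 338]
168 [298 338]
172 [298 338]
176 [298 338]
180 [298 338]
184 [299 338]
[[0.623  0.063 ]
 [0.6114 0.1045]
 [0.6042 0.0801]
 [0.6082 0.0658]
 [0.6002 0.0944]]
[-0.01606274 -0.01600999 -0.02960259 -0.02962206 -0.02958687] [-0.02029501  0.02277177  0.00124292 -0.0135992   0.01608639]
```

```bash
python3 -m inch '[-1,-0.5,-40,0,20,-1,-0.5,-75,0,20,-1,-0.5,-98,0,20,-1,-0.5,-108,0,20,-1,-0.5,-112,0,20,-1,-0.5,-114,0,20,-1,-0.5,-115,0,20,-1,-0.5,-115.5,0,20,-1,-0.5,-115.5,0,20]' | egrep 'pos|^force'
python3 -m inch '[0,0,-0.3,0,20,0,0,-0.6,0,20,0,0,-0.6,0,20]'| egrep 'pos|^force'
python3 -m inch '[0,0,-0.3,0,20,0,0,-0.6,0,20,0,0,-0.6,0,20]'| egrep 'pos|^force'
```

```text
tool_pos: [0.6348, 0.0871, 0.0165]
force: [0.3, 0.3, -4.9]
tool_pos: [0.6335, 0.0873, 0.0143]
force: [0.2, -0.0, -5.3]
tool_pos: [0.6331, 0.0872, 0.0131]
force: [-1.0, 0.2, -4.9]
```

```bash
python3 -m inch '[0,0,-0.3,0,20,0,0,-0.5,0,20,0,0,-0.5,0,20]'| egrep 'pos|^force'; python3 -m inch '[0,0,-0.2,0,20,0,0,-0.3,0,20,0,0,-0.3,0,20]'| egrep 'pos|^force'
```

```text
tool_pos: [0.6332, 0.0872, 0.0129]
force: [-1.6, 0.8, -1.8]
tool_pos: [0.6332, 0.0872, 0.0129]
force: [-4.3, -0.4, 3.4]
```

```bash
python3 -m inch '[0,0,0.3,0,25,0,0,0.3,0,45,0,0,0.3,0,75,0,0,0.3,0,100,0,0,0.3,0,100,0,0,0.3,0,100]' | egrep 'pos|^force|open'; python3 -m inch '[0,0,20,0,100,0,0,50,0,100,0,0,90,0,100,0,0,130,0,100,0,0,170,0,100,0,0,200,0,100,0,0,200,0,100,0,0,200,0,100]'>/dev/null; python3 snap.py wM
python3 -m inch '[-21,203,0,0,100,-21,203,0,0,100,-21,203,0,0,100,-21,203,0,0,100,-21,203,0,0,100,-21,203,0,0,100,-21,203,0,0,100,-21,203,0,0,100]' >/dev/null; python3 st.py; python3 snap.py wN; python3 - <<'E'
from h import *
f=lambda n:cv2.resize(cv2.imread(f'pics/{n}.png')[90:250,240:400],(400,400))
cv2.imwrite('pics/z5.png',np.hstack([f("wM"),f("wN")]))
E
```

```text
tool_pos: [0.6336, 0.0872, 0.0129]
force: [-0.2, -1.1, -0.2]
opening: 0.0636
23.9167 [0.6112 0.2898 0.2102] tooly 105.72 [ 0.37  0.34  1.26 -0.    1.55 -1.48] 0.0931 [-0.5 -0.6  0.7]
```

View pics/z5.png

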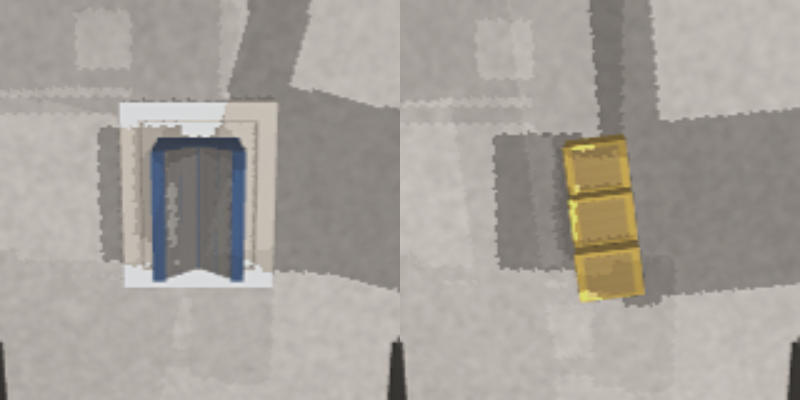

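```bash
cat > stp.py <<'E'
from h import *; import pickle,sys
def treads(k,box):
    c=pickle.load(open(k,"rb")); x0,y0,x1,y1=box; h=c["hsv"][y0:y1,x0:x1]
    out=[]
    for v in (90,110,120,130,140,150):
        m=cv2.inRange(h,(15,90,v),(40,255,255)); n,l,st,ce=cv2.connectedComponentsWithStats(m,connectivity=4)
        print(v,[s.tolist() for s in st[1:] if s[4]>40])
    return c
c=treads("wN.pkl",(295,135,350,220))
for x in (312,320,328): print(x,[(y,*c["hsv"][y,x].tolist()) for y in range(142,214)])
print(170,[(x,*c["hsv"][178,x].tolist()) for x in range(302,342)])
E
python3 stp.py
```

```text
90 [[10, 9, 33, 67, 1674]]
110 [[10, 9, 33, 67, 1633]]
120 [[10, 11, 28, 22, 498], [12, 31, 28, 23, 505], [14, 54, 29, 22, 505]]
130 [[10, 11, 28, 22, 488], [12, 32, 28, 22, 499], [14, 54, 29, 22, 504]]
140 [[10, 11, 28, 22, 438], [12, 32, 28, 22, 484], [15, 54, 28, 22, 499]]
150 [[10, 11, 27, 22, 402], [12, 32, 28, 22, 470], [15, 54, 28, 22, 477]]
312 [(142, 15, 17, 180), (143, 12, 19, 136), (144, 10, 16, 141), (145, 21, 89, 114), (146, 20, 137, 112), (147, 20, 134, 114), (148, 27, 136, 225), (149, 29, 124, 222), (150, 22, 117, 165), (151, 20, 118, 136), (152, 20, 118, 136), (153, 20, 124, 165), (154, 20, 121, 164), (155, 21, 124, 165), (156, 20, 124, 167), (157, 20, 122, 161), (158, 20, 122, 165), (159, 20, 122, 163), (160, 20, 122, 165), (161, 20, 123, 162), (162, 20, 123, 162), (163, 20, 122, 163), (164, 19, 122, 163), (165, 19, 119, 131), (166, 22, 148, 169), (167, 20, 133, 117), (168, 20, 130, 110), (169, 21, 141, 139), (170, 22, 148, 195), (171, 20, 128, 167), (172, 20, 121, 165), (173, 20, 119, 163), (174, 20, 120, 161), (175, 20, 121, 160), (176, 20, 122, 163), (177, 20, 120
[... 3908 characters left out ...]
 28, 124, 165), (309, 31, 127, 227), (310, 30, 128, 215), (311, 21, 143, 184), (312, 19, 120, 163), (313, 20, 121, 162), (314, 20, 122, 163), (315, 20, 124, 163), (316, 20, 123, 162), (317, 20, 122, 163), (318, 20, 124, 163), (319, 20, 122, 163), (320, 20, 122, 163), (321, 20, 122, 165), (322, 20, 122, 165), (323, 20, 123, 166), (324, 20, 121, 167), (325, 20, 123, 166), (326, 20, 120, 166), (327, 20, 123, 166), (328, 21, 121, 165), (329, 20, 121, 165), (330, 21, 130, 171), (331, 22, 149, 194), (332, 22, 149, 194), (333, 22, 142, 189), (334, 20, 70, 138), (335, 11, 15, 137), (336, 15, 18, 139), (337, 16, 20, 139), (338, 15, 19, 137), (339, 15, 22, 137), (340, 14, 21, 135), (341, 18, 19, 134)]
```

```bash
python3 - <<'E'
from h import *; import pickle
np.set_printoptions(precision=4,suppress=True)
c=pickle.load(open("wN.pkl","rb")); m=cv2.inRange(c["hsv"][135:220,295:350],(15,90,125),(40,255,255))
n,l,st,ce=cv2.connectedComponentsWithStats(m,connectivity=4); ids=sorted([i for i in range(1,n) if st[i,4]>40],key=lambda i:ce[i,1])
al=[]
for i,z in zip(ids,(.028,.040,.052)):
    p=np.argwhere(l==i)[:,::-1]+[295,135]; P=plane(c,p,z)[:,:2].astype(np.float32)*1000; al.append(P)
    print(cv2.minAreaRect(P),P.mean(0))
print("all",cv2.minAreaRect(np.vstack(al)))
mid=ce[ids[1]]+[295,135]
t=view("top"); s=view("side")
for b in blobs(s,"yellow",150)[:3]: print("side",b[0],b[1])
for k in "ADEL":
    d=pickle.load(open(f"w{k}.pkl","rb"))
    m=cv2.inRange(d["hsv"],(18,80,90),(40,255,255))
    for q in cv2.findContours(m,cv2.RETR_EXTERNAL,cv2.CHAIN_APPROX_NONE)[0]:
        if cv2.contourArea(q)>400:
            M=cv2.moments(q); g=np.array([M["m10"],M["m01"]])/M["m00"]; print(k,g,cv2.contourArea(q),plane(d,[g],.003)[0,:2],cv2.minAreaRect(plane(d,q.reshape(-1,2),.003)[:,:2].astype(np.float32)*1000))
E
```

```text
((589.133056640625, 283.7641296386719), (22.70098304748535, 30.16799545288086), 22.794645309448242) [588.9752 283.7257]
((610.3735961914062, 292.5718688964844), (22.774272918701172, 30.33533477783203), 23.45322036743164) [610.2327 292.6326]
((631.5131225585938, 301.68084716796875), (22.814451217651367, 29.96803855895996), 23.069229125976562) [631.3768 301.7245]
all ((610.394287109375, 292.5716552734375), (68.7393798828125, 30.43051528930664), 22.828765869140625)
side [302.2727 173.1616] 261.0
A [328.2235 353.5391] 717.5 [0.7223 0.1108] ((722.7429809570312, 133.34478759765625), (32.97968292236328, 162.4647216796875), 3.7149033546447754)
A [458.6838 175.9616] 1067.0 [0.4379 0.2827] ((438.7820739746094, 283.135498046875), (68.86764526367188, 29.73016357421875), 22.818288803100586)
D [431.7328 169.4314] 1973.5 [0.6174 0.3031] ((617.2405395507812, 304.9548034667969), (91.58538055419922, 46.954341888427734), 23.080230712890625)
D [430.2997  23.3956] 1247.5 [0.444  0.2844] ((442.0330810546875, 284.0678405761719), (60.429222106933594, 30.159318923950195), 22.594430923461914)
E [326.7496 353.6121] 705.5 [0.7249 0.1016] ((732.8699340820312, 121.36534118652344), (150.82730102539062, 37.759971618652344), 89.59737396240234)
E [463.689  175.6728] 1058.5 [0.4378 0.2826] ((438.74908447265625, 282.9991760253906), (68.80436706542969, 29.589506149291992), 22.44342803955078)
L [322.3044 356.9153] 2433.5 [0.8381 0.1499] ((840.4385375976562, 143.4623565673828), (30.32600212097168, 216.1137237548828), 15.577166557312012)
L [525.6855 227.8237] 4145.5 [0.6179 0.3134] ((617.7687377929688, 317.87335205078125), (102.98777770996094, 71.0753173828125), 23.08022117614746)
L [581.5191  40.9972] 2483.0 [0.4368 0.2824] ((438.0890808105469, 282.98065185546875), (69.1869125366211, 30.28334617614746), 22.956789016723633)
```

```bash
python3 -m inch '[-1,3,0,3.5,100,-1,3,-40,7,100,-1,3,-80,7,100,-1,3,-115,7,100,-1,3,-145,7,100,-1,3,-170,7,100,-1,3,-186,7,100,-1,3,-196,7,100,-1,3,-200,7,100,-1,3,-200,7,100]' 20 >/dev/null; python3 st.py
python3 -m inch '[0,0,0,0,60,0,0,0,0,50,0,0,0,0,40,0,0,0,0,30,0,0,0,0,20,0,0,0,0,10,0,0,0,0,10,0,0,0,0,10,0,0,0,0,10,0,0,0,0,10]' 30; python3 -m inch '[0,0,0,0,10,0,0,0,0,10]'; python3 st.py
```

```text
24.9 [0.6111 0.2922 0.0122] tooly 112.61 [ 0.37  0.51  1.42 -0.    1.21 -1.59] 0.093 [-0.3 -0.   0.6]
t: 25.73
tool_pos: [0.6112, 0.2932, 0.0127]
orientation: [0.618, -3.08, 0.0]
force: [-0.6, -0.0, -0.3]
opening: 0.0308
gripper_force: 0.0
t: 25.9
tool_pos: [0.6112, 0.2931, 0.0127]
orientation: [0.617, -3.08, 0.0]
force: [-0.5, 0.1, -1.1]
opening: 0.0302
gripper_force: 30.0
25.9 [0.6112 0.2931 0.0127] tooly 112.67 [ 0.37  0.51  1.42 -0.    1.21 -1.59] 0.0302 [-0.5  0.1 -1.1]
```

```bash
python3 -m inch '[0,0,10,0,10,0,0,40,0,10,0,0,70,0,10,-20,-1,80,0,10,-55,-3,80,0,10,-95,-5,80,0,10,-130,-7,80,0,10,-158,-9,80,0,10,-172,-10,80,0,10,-172,-10,80,0,10]' >/dev/null; python3 -m inch '[0,0,-20,0,10,0,0,-45,0,10,0,0,-62,0,10,0,0,-70,0,10,0,0,-74,0,10,0,0,-75,0,10,0,0,-75.5,0,10,0,0,-75.5,0,10]' ; python3 st.py
python3 -m inch '[0,0,-0.5,0,10,0,0,-0.5,0,10,0,0,-0.5,0,10]'| egrep 'pos|^force'; python3 -m inch '[0,0,-0.3,0,10,0,0,-0.5,0,10,0,0,-0.5,0,10]'| egrep 'pos|^force'
```

```text
t: 27.4
tool_pos: [0.4403, 0.2836, 0.0184]
orientation: [-0.617, 3.079, 0.001]
force: [0.6, 0.9, -3.5]
opening: 0.0298
gripper_force: 30.0
27.4 [0.4403 0.2836 0.0184] tooly 112.67 [ 0.47  0.12  1.88 -0.    1.13 -1.49] 0.0298 [ 0.6  0.9 -3.5]
tool_pos: [0.4396, 0.2834, 0.0173]
force: [0.2, 0.6, -3.1]
tool_pos: [0.4392, 0.2832, 0.0162]
force: [0.0, 0.2, -3.4]
```

```bash
python3 -m inch '[0,0,-0.3,0,10,0,0,-0.5,0,10,0,0,-0.5,0,10]'| egrep 'pos|^force'; python3 -m inch '[0,0,-0.3,0,10,0,0,-0.4,0,10,0,0,-0.4,0,10]'| egrep 'pos|^force'
```

```text
tool_pos: [0.4392, 0.2831, 0.0157]
force: [0.0, 0.5, -3.3]
tool_pos: [0.4392, 0.2832, 0.0156]
force: [-2.9, -0.6, 2.5]
```

```bash
python3 -m inch '[0,0,0.2,0,16,0,0,0.2,0,35,0,0,0.2,0,65,0,0,0.2,0,100,0,0,0.2,0,100,0,0,0.2,0,100,0,0,0.2,0,100]' | egrep 'pos|^force|open'; python3 -m inch '[0,0,20,0,100,0,0,50,0,100,0,0,90,0,100,0,0,130,0,100,0,0,170,0,100,0,0,200,0,100,0,0,200,0,100,0,0,200,0,100]'>/dev/null; python3 -m inch '[0,0,0,0,100,0,0,0,0,100]' | egrep 'force'; python3 snap.py wO; python3 - <<'E'
from h import *
s=view("side")["image"]; a=cv2.resize(s[150:400,200:420],(440,500)); b=cv2.resize(cv2.imread("pics/wO.png")[90:250,250:390],(350,400))
o=np.zeros((500,790,3),np.uint8); o[:,:440]=a; o[:400,440:]=b; cv2.imwrite("pics/z6.png",o)
E
```

```text
tool_pos: [0.4393, 0.2832, 0.0156]
force: [-0.5, -0.1, 1.0]
opening: 0.0615
force: [-0.3, 0.2, -0.9]
gripper_force: 0.0
```

View pics/z6.png

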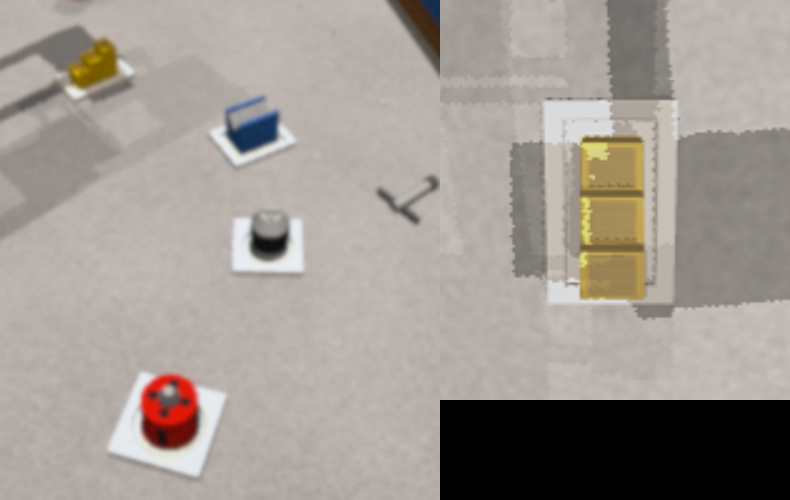

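The picture shows all four tools upright in their trays and the step block square in its recess. The gripper is clear above them.

```bash
python3 -c "
from plant import job
print(job.close_job())"
```

```text
the job is handed in; nothing more can be done
None
```

All four tools stand upright in their matching trays, placed in the order asked and released gently; the oil bottle and chuck key were left untouched, and the job was handed in after about 30 s of robot time.

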